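# Set the column rack to length and clip the long column in

## Task

Mount the longer of the two steel columns in the column rack. Its sliding clip is clamped too far out: loosen the clamp knob first (do not drag the carriage while it is tight), slide the carriage until the two clips match the column's two necks, and turn the knob fully tight again; the column, either way round, must end pressed fully down past the sprung jaws with a neck in each clip. Leave the shorter column, the bottles and the beaker where they stand.

Things in the scene. Friction and masses are not known exactly. Their poses are not given: they have to be found in the camera images.
- rack: Column rack, fixed to the bench: an aluminium base plate 90 x 380 x 12 mm (x, y, z) with a steel rail along its y axis. Origin: centre of the plate's underside; z up; its -x side is turned roughly to the robot. The fixed clip stands at y = -155 mm; the carriage with the sliding clip runs on the rail at larger y.
- fixed_clip (a point): Seat point of the fixed fork clip: centre of a neck seated in it, 62 mm above the bench; axes as the rack's, column along y. Clip 14 mm wide along y, top 90 mm above the bench: at +x a rigid flared prong, at -x a sprung steel jaw. Mouth opens upwards, 34 mm wide at the top, 13 mm under the jaw's nose (9 mm above the seat point). Pressing a neck past its jaw takes 5 to 10 N straight down.
- sliding_clip (a point): Seat point of the identical clip on the carriage; same height and axes, on the same line parallel to the rack's y. The carriage top is 37 mm above the bench, 60 mm wide, and reaches from 20 mm on the -y side to 106 mm on the +y side of this point.
- carriage (a joint): Position of the carriage along the rack's +y (m), 0 to 0.13. The distance between the two clips' centres is 0.100 m + this value. Slides with about 1 N when the knob is loose.
- clamp_knob (a joint): Angle of the clamp knob (rad), 0 = fully tight (end stop, bar straight across the rail, along the rack's x), 1.5 = fully loose (end stop). Loosens anticlockwise seen from above. It grips the rail below about 0.6; counts as tight below 0.25. Takes about 0.2 to 0.35 N m to turn.
- knob_grip (a point): Grip point of the black clamp knob, on its vertical axis, 73 mm above the bench, 75 mm beyond the sliding clip along the rack's +y. The knob is an upright bar grip 58 mm long (this point's x axis) x 14 mm wide (its y) x 30 mm tall, from 50 to 80 mm above the bench, on a round hub of 28 mm diameter below it.
- fixed_jaw (a joint): Angle of the fixed clip's sprung jaw (rad): 0 closed, grows as it is pushed outwards.
- sliding_jaw (a joint): Angle of the sliding clip's sprung jaw (rad): 0 closed, grows as it is pushed outwards.
- long_column: The longer steel column, loose, about 350 g, lying on the bench. Origin: middle, on the axis; x along the axis. Middle tube 24 mm diameter, 114 mm long; at each end a neck 16 mm diameter, 26 mm long, then a dark hex nut 28 mm across flats, 18 mm long (202 mm over the nuts; a white plug adds 8 mm at each end). Neck centres 140 mm apart. Same both ends.
- long_column_neck_a (a point): Centre of the long column's neck at its +x end (70 mm from the middle, on the axis).
- long_column_neck_b (a point): Centre of the long column's neck at its -x end.
- short_column: The shorter column, loose, not to be used: same tube, necks and nuts, necks 86 mm apart, 148 mm over the nuts. Origin: middle, on the axis; x along the axis.
- solvent_bottle: Clear glass bottle, 68 mm diameter, 190 mm tall, standing on the bench; origin at the centre of its underside.
- amber_bottle: Amber glass bottle, 60 mm diameter, 150 mm tall; origin at the centre of its underside.
- beaker: Glass beaker, 72 mm diameter, 85 mm tall; origin at the centre of its underside.
Things that resemble listed ones, but are neither listed nor needed, are in the scene too. Leave any orange look-alike of the long_column alone.

How it is judged (in metres and radians):
At the end, for the whole second after the job is handed in: The long column lies in both clips, either way round: each neck centre within 10 mm horizontally and 4 mm in height of its clip's seat point, both jaws closed again (below 0.08 rad), the knob tight (below 0.25 rad), the column at rest and released ((((horizontal distance between long_column_neck_a and fixed_clip below 0.01 m and z of long_column_neck_a in the frame of fixed_clip between -0.004 and 0.004 m) and (horizontal distance between long_column_neck_b and sliding_clip below 0.01 m and z of long_column_neck_b in the frame of sliding_clip between -0.004 and 0.004 m)) or ((horizontal distance between long_column_neck_b and fixed_clip below 0.01 m and z of long_column_neck_b in the frame of fixed_clip between -0.004 and 0.004 m) and (horizontal distance between long_column_neck_a and sliding_clip below 0.01 m and z of long_column_neck_a in the frame of sliding_clip between -0.004 and 0.004 m))) and value of joint clamp_knob below 0.25 rad and value of joint each of fixed_jaw, sliding_jaw below 0.08 rad and linear speed of long_column below 0.02 m/s); the robot touches nothing.
It fails at once if the carriage is dragged (faster than 30 mm/s) while the knob is tight (below 0.25 rad) (value of joint clamp_knob below 0.25 rad and (velocity of joint carriage above 0.03 m/s or velocity of joint carriage below -0.03 m/s)).
It fails at once if the shorter column, a bottle or the beaker is moved by more than 30 mm (distance of any of short_column, solvent_bottle, amber_bottle, beaker from where it was at the start of the episode above 0.03 m).
It fails at once if a bottle or the beaker is tipped by more than 0.35 rad (angle between any of solvent_bottle, amber_bottle, beaker's own z axis and vertical above 0.35 rad).
It also fails if it takes over 61 s, if anything falls off the work surface, if the arm or the gripper's body presses on something with over 40 N, if the wrist force passes 120 N, or if a joint passes its speed limit or range.

## Robot

A 6-joint arm with a two-finger parallel gripper is mounted at the origin on the work surface. World frame = base frame: x ahead of the robot, y to its left, z up, the work surface at z = 0. Lengths are in mm, angles in rad, forces in N, time in s.
With the tool pointing down it reaches from about 325 to 1000 mm from the base axis. Payload 5.1 kg.
Tool frame: the origin (TCP) lies midway between the tips of the shut fingers; the grasp point (between the pads) lies 19 mm behind it; z points along the fingers, y is the line along which they close (so a half turn about z gives the same grasp; the last joint's range is limited). The gripper opens to 85 mm and grips with 20 to 120 N. Pads are 22 mm wide; open, the fingers measure 114 mm over their backs; the gripper's body (76 mm by 85 mm) begins 54 mm behind the grasp point. The pads swing forward as they close: fully open they stand 13 mm farther back than shut.
Start: joints at [-1.272, 0.124, 1.65, -0, 1.367, -0.083], TCP at [242.152, -603.197, 196.422] pointing down, gripper open.
Joint ranges: [-2.61, 2.61], [-1.02, 2.33], [0.03, 2.71], [-1.35, 4.49], [0.32, 2.68], [-2.91, 2.91]. Speed limits (rad/s): [2.57, 2.57, 3.14, 3.14, 3.14, 3.14].

## Interface

Orientations are given as a unit quaternion [x, y, z, w].
In Python, from cell import get_state, optics, order gives the robot as it stands. The module is installed in compiled form; this text tells all that it offers.
- The arm moves only by the shell command python3 -m inch 'ROWS'. ROWS is JSON, a list that holds one entry, the list of rows, each a list of 7 numbers: the finger opening in m, from 0 to 0.0854, then the shift along the tool's x, y, z in m, then the turn, a rotation vector about the tool's x, y, z in degrees. A call has 1 to 12 rows; each row shifts and turns the commanded pose from where the row before left it, along the tool's axes as they then stand; what a row does not reach is not made up. A row lasts 1/8 s, in which the tool goes at most 62.5 mm and 10.7 degrees, less where a joint would pass 70% of its speed; a pose out of reach is approached as far as the arm can. A call is refused whole if a number of a shift passes 0.0625 or a number of a turn 10.7, either way. A call with a gripper value outside its range is refused whole. The fingers move at their own pace and stop on an object; the grip force is fixed at half the most. Time passes only in rows, so rows that do not move let the fingers close. It gives the time, the measured TCP pose, the force, the opening and the grip force at its end, in the units of the state.
- get_state(): the state, without advancing time (a new reading comes with each control period).
- optics.get_image(name): name is "side" or "top"; returns a dict with "color" (480x640x3 uint8, red, green, blue), "range_z" (480x640 float32, mm along the optical axis (not along the pixel's ray), 0 where there is no reading), "fx", "fy", "cx", "cy" (pixels), "k1" (the pictures are not rectified: a ray, as slopes to the right and down, at radius r is drawn at 1 + k1 r^2 times it, then the intrinsics apply), "R" (3x3) and "t" (3): a world point X has camera coordinates R X + t. Camera axes: x right, y down, z forward; pixel columns grow to the right and rows downward; lengths in mm; the calibration is good to about 2 mm. A picture is of the moment at which its call begins.
- order.finish_job(): hands the job in; it is judged then, once.
The state is a dict: "time_s": time; "joint_positions": joint angles; "qd": joint speeds; "tau": joint torques, N m; "ee_pos": TCP position; "orientation": TCP orientation; "wrist_force": force on the tool from outside, world axes, zero at the start; "moment": the same for the moment, N m; "gripper_width": finger opening in mm; "grip_force": force on a finger pad.
Only numpy, scipy, OpenCV 4.12 (cv2) and the standard library are available. Lean on these libraries where they do the work, as an engineer would, in place of code of your own. Each camera call takes 0.05 s, during which the arm holds its last target. There are 200 camera calls.

## Working session

There is one attempt and no reset: what is moved stays moved. The work goes in short steps, Python scripts to look and compute and a shell command to move; the robot and the scene stay as the last step left them, time stands still between calls to the robot, and variables do not carry over. Pictures are saved under pics/ and viewed, at most 10 in all, crops included, and the job is handed in when it is done.

```bash
mkdir -p pics; cat > h.py <<'E'
import numpy as np, cv2
from cell import get_state, optics, order
from scipy.spatial.transform import Rotation as Ro
def snap(n):
    d=optics.get_image(n); np.save(f'pics/{n}.npy',d,allow_pickle=True); return d
def load(n): return np.load(f'pics/{n}.npy',allow_pickle=True).item()
def ray(d,u,v):
    x=(np.asarray(u,float)-d['cx'])/d['fx']; y=(np.asarray(v,float)-d['cy'])/d['fy']
    a,b=x,y
    for _ in range(20):
        s=1+d['k1']*(a*a+b*b); a,b=x/s,y/s
    return a,b
def px(d,u,v,z=None):  # pixel->world by depth, or by plane z
    a,b=ray(d,u,v); R=np.array(d['R']);t=np.array(d['t'])
    c=np.stack([a,b,np.ones_like(a)],-1)
    if z is None:
        r=d['range_z'][np.asarray(v,int),np.asarray(u,int)]; return (c*r[...,None]-t)@R
    o=-R.T@t; w=c@R; return o+w*((z-o[2])/w[...,2])[...,None]
def proj(d,X):
    c=np.array(d['R'])@np.asarray(X,float)+d['t']; a=c[:2]/c[2]; a=a*(1+d['k1']*(a@a)); return a*[d['fx'],d['fy']]+[d['cx'],d['cy']]
def save(n,img): cv2.imwrite(f'pics/{n}.png',img[...,::-1])
E
python3 - <<'E'
from h import *
for n in('top','side'):
    d=snap(n); save(n+'0',d['color']); print(n,d['fx'],d['k1'],-np.array(d['R']).T@d['t'])
print(get_state())
E
```

```text
top 513.0652298942986 -0.012515178351666838 [ 424.58286197 -122.36885524 1319.15529743]
side 453.622058099617 -0.06624781723508234 [116.17426038 552.77273726 729.90342446]
{'time_s': 0.1, 'joint_positions': array([-1.27158834e+00,  1.24435573e-01,  1.65154951e+00, -3.62982581e-05,
        1.36749526e+00, -8.26217418e-02]), 'qd': array([-0.0018621 , -0.00152745, -0.0040231 ,  0.00072082,  0.00173181,
       -0.00069894]), 'tau': array([ 2.90905027e-04, -4.24929357e+01, -3.66654539e+01, -1.11430895e-04,
        3.95777315e-03, -2.26526382e-06]), 'ee_pos': array([ 241.96809157, -602.61381191,  195.27165888]), 'orientation': array([ 9.81829908e-01,  1.89760748e-01, -1.19680220e-04, -9.36396805e-04]), 'wrist_force': array([-0.16125555, -0.25942754, -0.0150923 ]), 'moment': array([-0.00977308, -0.00866639, -0.00540758]), 'grip_force': 0.0, 'gripper_width': 85.37635795572633}
```

View pics/top0.png

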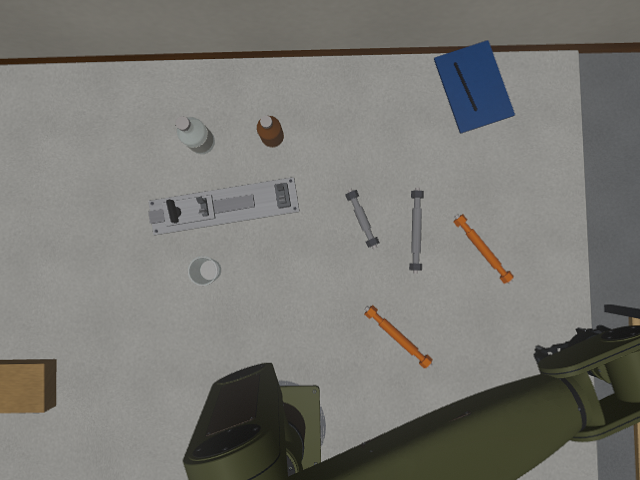

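View pics/side0.png

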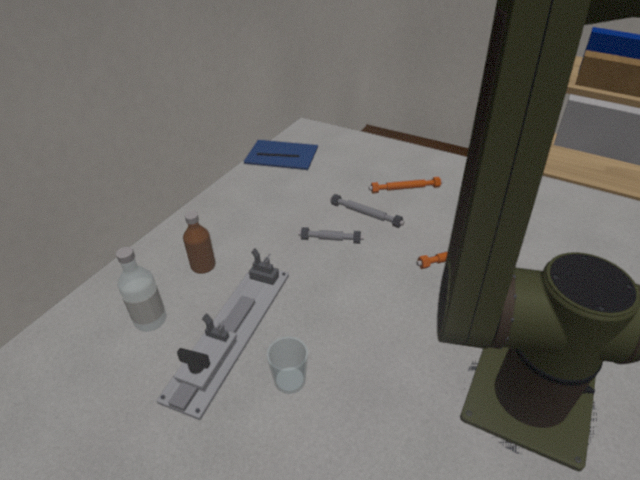

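Top view: rack (150–298, 180–235), with the fixed clip at (282,195), the sliding clip at (203,206) and the knob at (173,210). Candidates for the long column are grey long (416,230), grey short (362,218), orange (483,248) and orange (398,336). I choose the grey long one at (416,230).

```bash
python3 - <<'E'
from h import *
d=load('top'); im=d['color']
a=cv2.resize(im[170:250,140:310],None,fx=4.7,fy=4.7,interpolation=cv2.INTER_CUBIC)
b=cv2.resize(im[180:280,335:505],None,fx=2.2,fy=2.2,interpolation=cv2.INTER_CUBIC)
c=np.zeros((a.shape[0]+b.shape[0],a.shape[1],3),np.uint8); c[:a.shape[0]]=a; c[a.shape[0]:,:b.shape[1]]=b
save('crop1',c[:600]); print(c.shape)
V,U=np.mgrid[0:480,0:640]; P=px(d,U,V)
# column: by height
def comp(u0,u1,v0,v1,lo,hi):
    m=np.zeros((480,640),bool); m[v0:v1,u0:u1]=True
    return m&(P[...,2]>lo)&(P[...,2]<hi)&(d['range_z']>0)
for nm,s in(('long',(398,438,182,276)),('short',(342,384,185,250))):
    m=comp(*s,8,60); q=P[m]; c,(w,h),an=cv2.minAreaRect(q[:,:2].astype(np.float32)); print(nm,m.sum(),c,w,h,an,'z98',np.percentile(q[:,2],[50,90,99]))
m=comp(140,310,170,245,6,20);q=P[m];print('plate',cv2.minAreaRect(q[:,:2].astype(np.float32)),np.median(q[:,2]))
m=comp(140,310,170,245,65,110);q=P[m];
n,l=cv2.connectedComponents(m.astype(np.uint8))
for i in range(1,n):
    k=l==i
    if k.sum()>4: print('hi',k.sum(),U[k].mean(),V[k].mean(),P[k].mean(0),P[k].max(0),cv2.minAreaRect(P[k][:,:2].astype(np.float32)))
print('bench',np.median(P[comp(320,345,250,290,-50,50)][:,2]))
E
```

```text
(596, 799, 3)
long 786 (485.5268859863281, -362.3939514160156) 97.00316619873047 218.11325073242188 88.20134735107422 z98 [23.360605   29.06374041 32.00294903]
short 574 (520.775390625, -224.72401428222656) 96.40640258789062 149.73367309570312 86.07205963134766 z98 [23.25191598 28.59607964 32.90325419]
plate ((558.4155883789062, 127.65296936035156), (430.4026794433594, 191.31773376464844), 88.29428100585938) 11.923956691997674
hi 41 279.609756097561 187.0 [595.70251742 -19.41155151  82.51820615] [602.53149802 -12.76850729  93.56010039] ((596.2130737304688, -19.27800941467285), (12.763548851013184, 14.050222396850586), 6.54077672958374)
hi 31 281.5483870967742 197.90322580645162 [569.41412083 -23.43277208  79.52381913] [577.33892708 -16.80972526  89.15415558] ((570.0279541015625, -23.277854919433594), (13.931310653686523, 12.479992866516113), 5.546775817871094)
hi 44 199.6818181818182 199.9318181818182 [568.42841176 175.4958084   82.28968245] [575.41531053 182.81871389  92.79283565] ((569.176025390625, 175.43804931640625), (13.269689559936523, 13.705392837524414), 8.237252235412598)
hi 157 171.13375796178343 210.9299363057325 [543.58334222 246.74713192  77.61991576] [570.60633888 260.40932022  85.38832883] ((543.2044067382812, 247.99435424804688), (56.77948760986328, 14.886646270751953), 12.934771537780762)
hi 33 201.9090909090909 210.84848484848484 [542.09428194 171.20647636  78.46839752] [549.98135945 180.86165376  87.24615956] ((541.4052124023438, 171.70028686523438), (13.955605506896973, 14.228819847106934), 21.274444580078125)
bench 0.40169841068764656
```

View pics/crop1.png

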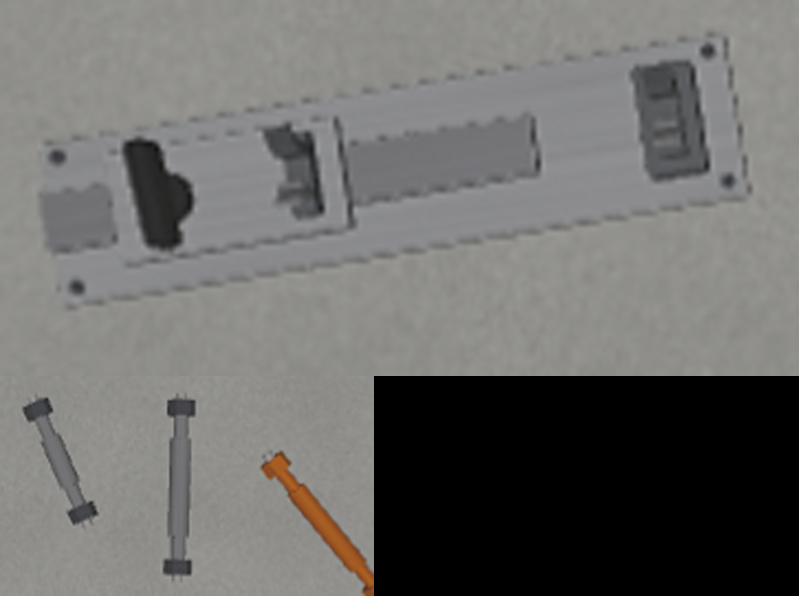

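The crop confirms the grey long column, with hex nuts at crop (181,408) and (177,567), and the knob bar lying straight across the rail. Now I'll refine from both views.

```bash
python3 - <<'E'
from h import *
from scipy.optimize import least_squares
d=load('top'); s=snap('side')
cr=np.array([[44,143],[723,36],[748,195],[67,306]])/4.7+[140-.4,170-.4]
W=px(d,cr[:,0],cr[:,1],12.); print('corners',W[:,:2].round(1).tolist())
loc=np.array([[45,190],[45,-190],[-45,-190],[-45,190]])
f=lambda p:((Ro.from_euler('z',p[2]).as_matrix()[:2,:2]@loc.T).T+p[:2]-W[:,:2]).ravel()
r=least_squares(f,[560,80,.14]);print('rack',r.x,np.degrees(r.x[2]),r.fun.round(1))
x0,y0,th=r.x; M=Ro.from_euler('z',th).as_matrix()
V,U=np.mgrid[0:480,0:640]
for n,c in(('top',d),('side',s)):
    P=px(c,U,V); ok=c['range_z']>0
    L=(P-[x0,y0,0])@M
    for nm,(yl,yh,zl,zh) in {'fix':(-175,-135,70,100),'sl':(5,75,70,100),'knob':(80,150,60,100),'plate':(-185,185,6,18),'carr':(0,160,30,44)}.items():
        m=ok&(abs(L[...,0])<60)&(L[...,1]>yl)&(L[...,1]<yh)&(L[...,2]>zl)&(L[...,2]<zh)
        q=L[m]; 
        if len(q)>5: print(n,nm,len(q),'x',np.percentile(q[:,0],[2,50,98]).round(1),'y',np.percentile(q[:,1],[2,50,98]).round(1),'z',np.percentile(q[:,2],[50,98]).round(1))
    m=ok&(abs(P[...,0]-490)<120)&(abs(P[...,1]+362)<30)&(P[...,2]>10)&(P[...,2]<40); q=P[m]
    c2=q[:,:2]-q[:,:2].mean(0); w=np.linalg.svd(c2,full_matrices=False)[2][0]; w*=np.sign(w[0]); t=c2@w; n2=c2@[-w[1],w[0]]
    e=np.percentile(t,[.5,99.5]); mid=q[:,:2].mean(0)+w*e.mean()+np.array([-w[1],w[0]])*(np.percentile(n2,[2,98]).mean())
    tu=q[abs(t-e.mean())<50]; print(n,'long mid',mid,'len',e[1]-e[0],'ang',np.degrees(np.arctan2(w[1],w[0])),'tube top z',np.percentile(tu[:,2],[50,90,97]))
# nuts by darkness, top
g=cv2.cvtColor(d['color'],cv2.COLOR_RGB2GRAY).astype(int)
m=np.zeros_like(g,bool); m[183:278,400:436]=True; m&=g<75
n,l,st,ce=cv2.connectedComponentsWithStats(m.astype(np.uint8))
N=[px(d,*ce[i],14.) for i in range(1,n) if st[i,4]>30]; print('nuts',N, 'mid',np.mean(N,0))
E
```

```text
corners [[579.2, 323.5], [629.8, -49.4], [542.5, -61.5], [489.7, 311.1]]
rack [5.60308583e+02 1.30912557e+02 1.37761641e-01] 7.89316059559765 [-0.5  1.8  1.1 -1.7 -0.6 -2.  -0.   1.8]
top fix 65 x [-18.2   9.8  21.2] y [-160.2 -153.7 -147.3] z [83.1 92.3]
top sl 72 x [-18.6   9.4  21.2] y [36.1 42.2 49.7] z [81.5 92.5]
top knob 171 x [-27.9  -0.4  26.2] y [109.9 115.7 126.2] z [77.8 84.2]
top plate 2769 x [-44.4 -10.4  44.1] y [-180.7  -47.6  178. ] z [11.9 17. ]
top carr 837 x [-29.6  -2.5  28.3] y [ 24.2  82.2 147.3] z [37.1 42.1]
top long mid [ 486.4907293  -358.32194346] len 214.9477452859915 ang -3.2891978946648943 tube top z [24.25451745 28.3831633  29.95570797]
side fix 99 x [-13.8  15.   24.3] y [-158.6 -149.1 -143.9] z [81.3 91.2]
side sl 136 x [-15.9  13.7  22.7] y [38.5 47.3 53.4] z [81.1 91.2]
side knob 398 x [-25.1  -0.6  29. ] y [113.3 124.5 129.1] z [78.2 82.8]
side plate 3173 x [-41.6 -23.3  46.4] y [-163.6  -16.5  181. ] z [13.1 16.7]
side carr 1351 x [-26.9  -6.7  31.6] y [ 31.2  88.3 150.4] z [38.1 41.9]
side long mid [ 490.15616714 -353.32460379] len 215.4550079183586 ang -2.8694566784277913 tube top z [23.37201096 27.77374702 28.61219404]
nuts [array([ 580.22477298, -363.25085876,   14.        ]), array([ 395.33074086, -354.85574614,   14.        ])] mid [ 487.77775692 -359.05330245   14.        ]
```

```bash
cat >> h.py <<'E'
def delta(tx,ty,tz,yaw):
    "shift (mm) in tool axes after turning tool z by 'turn' deg so that tool y heads along yaw"
    s=get_state(); T=Ro.from_quat(s['orientation']).as_matrix(); yv=np.degrees(np.arctan2(T[1,1],T[0,1]))
    turn=-((yaw-yv+180)%360-180); a=np.radians(yaw)
    D=np.array([tx,ty,tz])-s['ee_pos']
    X=np.array([-np.sin(a),np.cos(a),0]); Y=np.array([np.cos(a),np.sin(a),0])
    print('t',round(s['time_s'],2),'tcp',s['ee_pos'].round(1),'yaw',yv.round(1),'tilt',np.degrees(np.arccos(-T[2,2])).round(2),'F',s['wrist_force'].round(1),'w',round(s['gripper_width'],1),'| turn',round(turn,1),'shift xyz',(D@X).round(1),(D@Y).round(1),round(-D[2],1))
RK=np.array([561.,131.6]); TH=7.9
def rk(x,y):
    a=np.radians(TH); return RK+[x*np.cos(a)-y*np.sin(a),x*np.sin(a)+y*np.cos(a)]
E
python3 -c "
from h import *
k=rk(0,118.3); print(k); delta(*k,130,-82.1)"
```

```text
[544.7403102 248.7772695]
t 0.15 tcp [ 242.  -602.7  195.4] yaw -68.1 tilt 0.09 F [ 1.4 -0.2 -0.3] w 85.3 | turn 14.0 shift xyz 416.9 -801.8 65.4
```

```bash
python3 -m inch '[[[0.085,0,0,0,0,0,7],[0.085,0,0,0,0,0,7],[0.085,0.026,-0.05,0,0,0,0],[0.085,0.026,-0.05,0,0,0,0],[0.085,0.026,-0.05,0,0,0,0],[0.085,0.026,-0.05,0,0,0,0],[0.085,0.026,-0.05,0,0,0,0],[0.085,0.026,-0.05,0,0,0,0],[0.085,0.026,-0.05,0,0,0,0],[0.085,0.026,-0.05,0,0,0,0],[0.085,0.026,-0.05,0,0,0,0],[0.085,0.026,-0.05,0,0,0,0]]]'
python3 -c "
from h import *
k=rk(0,118.3); delta(*k,130,-82.1)"
```

```text
time_s: 1.65
ee_pos: [431.4, -70.5, 196.4]
orientation: [0.998, 0.069, 0.0, 0.0]
wrist_force: [0.6, 0.4, -0.1]
gripper_width: 84.8
grip_force: 0.0
t 1.65 tcp [431.4 -70.5 196.4] yaw -82.1 tilt 0.04 F [ 0.6  0.4 -0.1] w 84.8 | turn -0.0 shift xyz 156.2 -300.6 66.4
```

```bash
python3 -m inch '[[[0.085,0.026,-0.05,0,0,0,0],[0.085,0.026,-0.05,0,0,0,0],[0.085,0.026,-0.05,0,0,0,0],[0.085,0.026,-0.05,0,0,0,0],[0.085,0.026,-0.05,0.02,0,0,0],[0.085,0.022,-0.043,0.03,0,0,0],[0.085,0,0,0,0,0,0],[0.085,0,0,0,0,0,0]]]'
python3 - <<'E'
from h import *
k=rk(0,118.3); delta(*k,110,-82.1)
for n in('top','side'): save(n+'1',snap(n)['color'])
a=load('side')['color'][300:440,130:330]; save('crop2',cv2.resize(a,None,fx=4,fy=4,interpolation=cv2.INTER_CUBIC))
E
```

```text
time_s: 2.65
ee_pos: [541.4, 238.5, 146.3]
orientation: [0.998, 0.069, -0.0, 0.0]
wrist_force: [0.1, -0.4, 1.2]
gripper_width: 84.9
grip_force: 0.0
t 2.65 tcp [541.4 238.5 146.3] yaw -82.1 tilt 0.04 F [ 0.1 -0.4  1.2] w 84.9 | turn -0.0 shift xyz 4.7 -9.7 36.3
```

View pics/crop2.png

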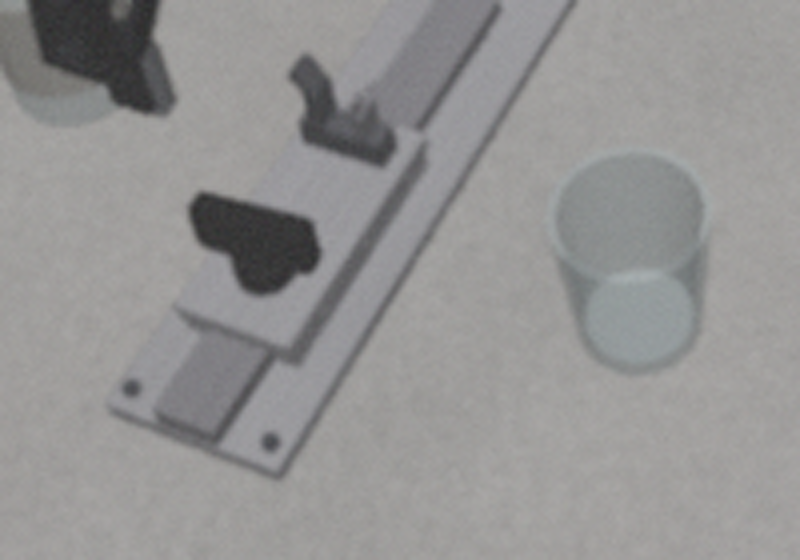

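The crop shows the knob bar at (255,235), the sliding clip at (345,120), the beaker at the right, and the finger clear above them. Next: centre, descend, then close.

```bash
python3 -m inch '[[[0.085,0.005,-0.01,0.016,0,0,0],[0.085,0,0,0.02,0,0,0],[0.085,0,0,0.02,0,0,0],[0.085,0,0,0.02,0,0,0],[0.085,0,0,0.014,0,0,0],[0.085,0,0,0,0,0,0],[0.085,0,0,0,0,0,0]]]'
python3 - <<'E'
from h import *
k=rk(0,118.3); delta(*k,56,-82.1)
V,U=np.mgrid[0:480,0:640]
a=np.radians(TH);M=Ro.from_euler('z',a).as_matrix()
for n in('side','top'):
    d=snap(n);P=px(d,U,V);L=(P-[*RK,0])@M
    m=(d['range_z']>0)&(L[...,2]>55)&(L[...,2]<75)&(abs(L[...,0])<35)&(L[...,1]>100)&(L[...,1]<137)
    if m.sum()>5: print(n,m.sum(),np.percentile(L[m],[2,50,98],axis=0).round(1).tolist())
    save(n+'2',d['color'])
    if n=='side': save('crop3',cv2.resize(d['color'][290:420,120:300],None,fx=4,fy=4,interpolation=cv2.INTER_CUBIC))
E
```

```text
time_s: 3.62
ee_pos: [545.8, 249.6, 57.1]
orientation: [0.998, 0.069, 0.001, -0.0]
wrist_force: [0.9, 0.6, 0.4]
gripper_width: 84.7
grip_force: 0.0
t 3.62 tcp [545.8 249.6  57.1] yaw -82.1 tilt 0.06 F [0.9 0.6 0.4] w 84.7 | turn -0.0 shift xyz -1.1 0.6 1.1
side 202 [[-26.4, 113.9, 55.7], [-4.7, 125.8, 65.8], [27.5, 128.8, 74.8]]
top 30 [[-29.3, 108.2, 56.3], [-20.6, 109.9, 67.8], [-6.3, 120.3, 74.8]]
```

View pics/crop3.png

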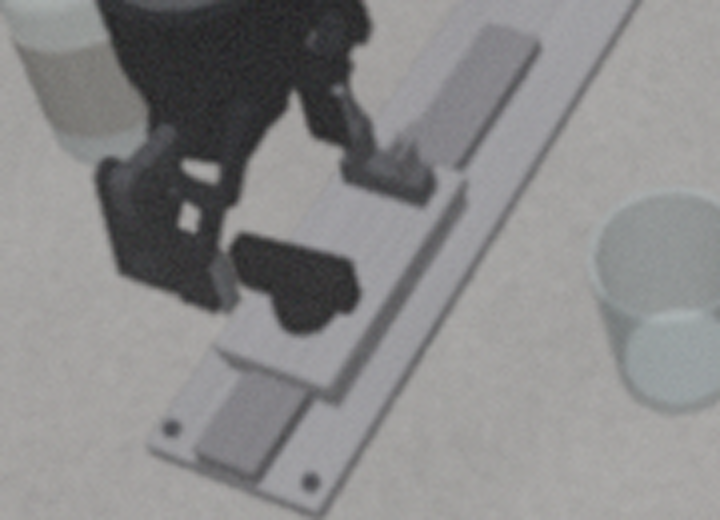

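The knob bar at crop (295,275) is between the fingers. Closing.

```bash
python3 -m inch '[[[0.03,0,0,0,0,0,0],[0.03,0,0,0,0,0,0],[0.03,0,0,0,0,0,0],[0,0,0,0,0,0,0],[0,0,0,0,0,0,0],[0,0,0,0,0,0,0],[0,0,0,0,0,0,0]]]'
python3 -c "
from h import *
delta(*rk(0,118.3),56,-82.1);print(get_state()['moment'])"
```

```text
time_s: 4.6
ee_pos: [545.2, 249.3, 56.4]
orientation: [0.998, 0.069, -0.0, 0.0]
wrist_force: [0.2, 0.1, -0.3]
gripper_width: -0.1
grip_force: 0.0
t 4.6 tcp [545.2 249.3  56.4] yaw -82.1 tilt 0.01 F [ 0.2  0.1 -0.3] w -0.1 | turn -0.0 shift xyz -0.5 0.5 0.4
[ 0.02790442 -0.01949     0.03756736]
```

The fingers closed on nothing, so I'll look.

```bash
python3 - <<'E'
from h import *
a=snap('side')['color'][260:400,110:310]; b=snap('top')['color'][150:250,130:230]
c=np.zeros((600,700,3),np.uint8); c[:364,:520]=cv2.resize(a,(520,364),interpolation=cv2.INTER_CUBIC); c[364:,:236]=cv2.resize(b,(236,236),interpolation=cv2.INTER_CUBIC)
save('crop4',c)
d=load('side'); print(proj(d,[545,249,56]),proj(d,[545,249,73]),proj(load('top'),[545,249,80]))
V,U=np.mgrid[0:480,0:640];P=px(d,U,V);L=(P-[*RK,0])@Ro.from_euler('z',np.radians(TH)).as_matrix()
for p in [(184,354),(196,352)]: print(p,L[p[1],p[0]])
E
```

```text
[195.84634316 361.36127063] [193.96063052 355.6394266 ] [169.92268779 210.27973754]
(184, 354) [-382.71620891  478.31445376  729.90342446]
(196, 352) [ -4.54181655 115.99787584  82.76933188]
```

View pics/crop4.png

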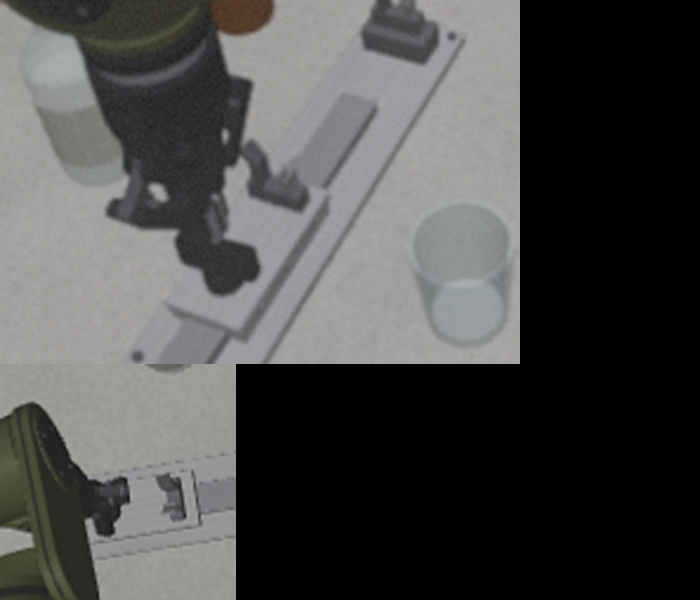

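The side view shows the finger tips at crop (215,220) beside/behind the knob (222,262), and the top view has them right of the knob. I'll measure the fingers by depth.

```bash
python3 - <<'E'
from h import *
V,U=np.mgrid[0:480,0:640]
print('tcp rack',(get_state()['ee_pos']-[*RK,0])@Ro.from_euler('z',np.radians(TH)).as_matrix())
for n in('side','top'):
    d=load(n);P=px(d,U,V);L=(P-[*RK,0])@Ro.from_euler('z',np.radians(TH)).as_matrix()
    g=d['color'].mean(-1)
    for z in range(45,180,10):
        m=(d['range_z']>0)&(abs(L[...,2]-z)<5)&(abs(L[...,0])<70)&(L[...,1]>60)&(L[...,1]<190)&(g<110)
        if m.sum()>5: print(n,z,m.sum(),np.percentile(L[m][:,:2],[3,50,97],axis=0).round(0).tolist())
E
```

```text
tcp rack [  0.52476053 118.83603643  56.41381172]
side 45 54 [[-11.0, 120.0], [-4.0, 129.0], [11.0, 133.0]]
side 55 86 [[-26.0, 118.0], [-0.0, 126.0], [21.0, 132.0]]
side 65 103 [[-26.0, 117.0], [-4.0, 126.0], [26.0, 129.0]]
side 75 143 [[-26.0, 113.0], [-5.0, 125.0], [28.0, 128.0]]
side 85 111 [[-23.0, 114.0], [-3.0, 122.0], [26.0, 127.0]]
side 95 16 [[-9.0, 114.0], [-8.0, 124.0], [-4.0, 128.0]]
side 105 59 [[-10.0, 108.0], [-6.0, 126.0], [6.0, 133.0]]
side 115 56 [[-10.0, 107.0], [-6.0, 126.0], [2.0, 133.0]]
side 125 51 [[-10.0, 112.0], [-8.0, 126.0], [-2.0, 134.0]]
side 135 53 [[-12.0, 97.0], [-10.0, 118.0], [-4.0, 134.0]]
side 145 177 [[-13.0, 87.0], [-10.0, 132.0], [9.0, 152.0]]
side 155 135 [[-16.0, 80.0], [-11.0, 125.0], [9.0, 160.0]]
side 165 174 [[-16.0, 74.0], [-11.0, 115.0], [-2.0, 168.0]]
side 175 210 [[-16.0, 69.0], [-11.0, 127.0], [-3.0, 176.0]]
top 45 7 [[-10.0, 105.0], [-3.0, 107.0], [-1.0, 111.0]]
top 55 14 [[-25.0, 105.0], [-9.0, 109.0], [-2.0, 111.0]]
top 65 14 [[-30.0, 109.0], [-15.0, 111.0], [-7.0, 115.0]]
top 75 37 [[-29.0, 109.0], [-21.0, 114.0], [-10.0, 121.0]]
top 85 16 [[-26.0, 110.0], [-16.0, 114.0], [-9.0, 121.0]]
top 145 19 [[-15.0, 88.0], [-10.0, 94.0], [-4.0, 104.0]]
top 155 14 [[-17.0, 76.0], [-13.0, 88.0], [2.0, 102.0]]
top 165 12 [[-19.0, 74.0], [-14.0, 83.0], [4.0, 103.0]]
top 175 20 [[-16.0, 69.0], [-10.0, 75.0], [9.0, 100.0]]
```

```bash
python3 - <<'E'
from h import *
d=load('side');V,U=np.mgrid[0:480,0:640];P=px(d,U,V);L=(P-[*RK,0])@Ro.from_euler('z',np.radians(TH)).as_matrix()
for u in (190,193,196):
    for v in range(322,368,3): print((u,v),L[v,u].round(0).astype(int).tolist(),int(d['color'][v,u].mean()),end=' | ')
    print()
for z in(56,70,85): print(z,proj(d,[*rk(-5,130),z]),proj(d,[*rk(0,161),z]))
E
```

```text
(190, 322) [-11, 115, 165] 50 | (190, 325) [-10, 115, 157] 50 | (190, 328) [-8, 116, 149] 50 | (190, 331) [-8, 118, 144] 49 | (190, 334) [-10, 122, 142] 49 | (190, 337) [-13, 126, 141] 57 | (190, 340) [-8, 124, 127] 67 | (190, 343) [-9, 127, 123] 89 | (190, 346) [-6, 126, 113] 75 | (190, 349) [-6, 128, 107] 61 | (190, 352) [-5, 129, 99] 63 | (190, 355) [3, 124, 81] 49 | (190, 358) [2, 127, 77] 57 | (190, 361) [5, 127, 66] 56 | (190, 364) [7, 127, 56] 53 | (190, 367) [6, 130, 51] 49 | 
(193, 322) [-17, 115, 167] 47 | (193, 325) [-10, 110, 151] 48 | (193, 328) [-9, 111, 144] 48 | (193, 331) [-10, 113, 139] 47 | (193, 334) [-11, 116, 135] 76 | (193, 337) [-10, 117, 128] 90 | (193, 340) [-10, 119, 123] 62 | (193, 343) [-9, 121, 117] 73 | (193, 346) [-9, 123, 111] 88 | (193, 349) [-10, 125, 105] 88 | (193, 352) [-8, 126, 97] 85 | (193, 355) [-2, 123, 82] 52 | (193, 358) [-3, 125, 77] 52 | (193, 361) [-2, 127, 69] 51 | (193, 364) [0, 127, 59] 53 | (193, 367) [2, 128, 50] 56 | 
(196, 322) [-16, 108, 159] 47 | (196, 325) [-6, 99, 137] 96 | (196, 328) [-11, 106, 139] 103 | (196, 331) [70, 27, 4] 116 | (196, 334) [66, 33, 3] 143 | (196, 337) [-6, 107, 114] 98 | (196, 340) [-6, 109, 109] 70 | (196, 343) [-9, 114, 108] 88 | (196, 346) [-9, 116, 102] 73 | (196, 349) [-9, 118, 96] 109 | (196, 352) [-5, 116, 83] 76 | (196, 355) [-7, 120, 81] 52 | (196, 358) [-9, 125, 79] 48 | (196, 361) [-7, 125, 70] 51 | (196, 364) [-7, 127, 63] 54 | (196, 367) [-4, 126, 52] 54 | 
56 [194.85438215 367.39707315] [182.54975283 380.78105615]
70 [193.27265275 362.71550829] [180.77424584 376.15020589]
85 [191.53814298 357.57218173] [178.82589696 371.05882715]
```

By depth the finger tips end near z≈92, while the reported TCP says 56: about 34 mm of offset. I'll open, go down 22 mm and remeasure the tip.

```bash
python3 -m inch '[[[0.085,0,0,0,0,0,0],[0.085,0,0,0,0,0,0],[0.085,0,0,0,0,0,0],[0.085,0,0,0,0,0,0],[0.085,0,0,0.011,0,0,0],[0.085,0,0,0.011,0,0,0],[0.085,0,0,0,0,0,0]]]'
cat >> h.py <<'E'
def tip(n='side'):
    d=snap(n);V,U=np.mgrid[0:480,0:640];P=px(d,U,V);T=Ro.from_quat(get_state()['orientation']).as_matrix()
    Q=(P-get_state()['ee_pos'])@T   # tool frame
    g=d['color'].mean(-1); ok=(d['range_z']>0)&(g<125)
    for sgn in(1,-1):
        m=ok&(Q[...,1]*sgn>36)&(Q[...,1]*sgn<64)&(abs(Q[...,0])<16)&(Q[...,2]>-80)&(P[...,2]>8)
        if m.sum()>5: q=Q[m]; print(n,sgn,m.sum(),'toolz max',np.percentile(q[:,2],[50,90,97,100]).round(1),'world z min',np.percentile(P[m][:,2],[0,3,10]).round(1),'y',np.percentile(q[:,1],[3,97]).round(1),'x',np.percentile(q[:,0],[3,97]).round(1))
E
python3 - <<'E'
from h import *
delta(*rk(0,118.8),20,-82.1); tip()
E
```

```text
time_s: 5.58
ee_pos: [543.7, 248.9, 32.3]
orientation: [0.998, 0.069, -0.002, 0.0]
wrist_force: [0.2, -0.3, -1.0]
gripper_width: 84.8
grip_force: 0.0
t 5.58 tcp [543.7 248.9  32.3] yaw -82.1 tilt 0.21 F [ 0.2 -0.3 -1. ] w 84.8 | turn -0.0 shift xyz 1.0 -0.3 12.3
side 1 140 toolz max [-66.3 -52.8 -50.4 -46.1] world z min [79.2 83.6 86. ] y [40.5 54.2] x [-11.8   9.9]
side -1 179 toolz max [-61.1  13.8  17.6  19.1] world z min [14.  15.5 19.4] y [-61.7 -38.4] x [-13.7   3.1]
```

The open tips are at z≈82 against 45 expected, so the 35 mm offset is confirmed (true tip = reported + 35). Down 12 more, then close.

```bash
python3 -m inch '[[[0.085,0.001,0,0.012,0,0,0],[0.03,0,0,0,0,0,0],[0.03,0,0,0,0,0,0],[0.03,0,0,0,0,0,0],[0,0,0,0,0,0,0],[0,0,0,0,0,0,0],[0,0,0,0,0,0,0]]]'
python3 -c "
from h import *
delta(*rk(0,118.8),20,-82.1);s=get_state();print(s['moment'],s['grip_force'])"
```

```text
time_s: 6.5
ee_pos: [546.5, 249.4, 23.1]
orientation: [0.998, 0.069, 0.0, 0.0]
wrist_force: [-0.8, -1.7, 3.4]
gripper_width: 13.0
grip_force: 58.1
t 6.5 tcp [546.5 249.4  23.1] yaw -82.1 tilt 0.04 F [-0.8 -1.7  3.4] w 13.0 | turn 0.0 shift xyz -1.8 -0.1 3.1
[-0.25949691  0.15351819  0.26646417] 58.10757864033803
```

```bash
python3 -m inch '[[[0,0,0,0,0,0,-6],[0,0,0,0,0,0,-6],[0,0,0,0,0,0,-6],[0,0,0,0,0,0,-6],[0,0,0,0,0,0,-8],[0,0,0,0,0,0,-8],[0,0,0,0,0,0,-9],[0,0,0,0,0,0,-9],[0,0,0,0,0,0,-9],[0,0,0,0,0,0,-8],[0,0,0,0,0,0,0]]]'
python3 -c "
from h import *
a=np.radians(TH);s=get_state();y=np.array([-np.sin(a),np.cos(a)])*-57;print(y)
p=s['ee_pos'];delta(p[0]+y[0],p[1]+y[1],p[2],-7.1);print(s['moment'],s['grip_force'])"
```

```text
time_s: 7.88
ee_pos: [546.8, 249.8, 22.8]
orientation: [0.75, 0.661, 0.001, 0.0]
wrist_force: [0.4, 0.1, 1.0]
gripper_width: 12.8
grip_force: 59.5
[  7.83433912 -56.4590394 ]
t 7.88 tcp [546.8 249.8  22.8] yaw -7.2 tilt 0.09 F [0.4 0.1 1. ] w 12.8 | turn -0.1 shift xyz -55.1 14.8 -0.0
[ 0.11505498 -0.21677929  0.23148954] 59.47952628135681
```

```bash
python3 -m inch '[[[0,-0.007,0.0019,0,0,0,0],[0,-0.007,0.0019,0,0,0,0],[0,-0.007,0.0019,0,0,0,0],[0,-0.007,0.0019,0,0,0,0],[0,-0.007,0.0019,0,0,0,0],[0,-0.007,0.0019,0,0,0,0],[0,-0.007,0.0019,0,0,0,0],[0,-0.006,0.0015,0,0,0,0],[0,0,0,0,0,0,0],[0,0,0,0,0,0,0]]]'
cat >> h.py <<'E'
def clips(n):
    d=snap(n);V,U=np.mgrid[0:480,0:640];P=px(d,U,V);L=(P-[*RK,0])@Ro.from_euler('z',np.radians(TH)).as_matrix()
    for nm,yl,yh in(('fix',-175,-135),('slide',-45,25)):
        m=(d['range_z']>0)&(abs(L[...,0])<40)&(L[...,1]>yl)&(L[...,1]<yh)&(L[...,2]>72)&(L[...,2]<94)
        q=L[m]; print(n,nm,len(q),'x',np.percentile(q[:,0],[2,50,98]).round(1),'y',np.percentile(q[:,1],[2,50,98]).round(1))
E
python3 -c "
from h import *
delta(*rk(0,61.8),23,-7.1)
for n in('side','top'):clips(n)"
```

```text
time_s: 9.12
ee_pos: [554.7, 192.5, 22.7]
orientation: [0.75, 0.662, 0.0, 0.001]
wrist_force: [4.0, 0.1, 1.0]
gripper_width: 13.0
grip_force: 59.4
t 9.12 tcp [554.7 192.5  22.7] yaw -7.1 tilt 0.09 F [4.  0.1 1. ] w 13.0 | turn -0.0 shift xyz 0.1 -2.2 -0.3
side fix 92 x [-15.3  15.   23.9] y [-159.4 -149.6 -144.1]
side slide 113 x [-14.5  13.   22.2] y [-20.7 -11.3  -5.2]
top fix 64 x [-19.2   9.3  20.7] y [-161.  -154.6 -147.8]
top slide 68 x [-19.6   8.6  20.9] y [-21.7 -15.   -8.4]
```

```bash
python3 -m inch '[[[0,0,0,0,0,0,8.5],[0,0,0,0,0,0,8.5],[0,0,0,0,0,0,8.5],[0,0,0,0,0,0,8.5],[0,0,0,0,0,0,8.5],[0,0,0,0,0,0,8.5],[0,0,0,0,0,0,7],[0,0,0,0,0,0,6],[0,0,0,0,0,0,6],[0,0,0,0,0,0,5],[0,0,0,0,0,0,3],[0,0,0,0,0,0,0]]]'
python3 -c "
from h import *
delta(*rk(0,61.8),23,-82.1);s=get_state();print(s['moment'],s['grip_force'])
clips('side')"
```

```text
time_s: 10.72
ee_pos: [554.9, 192.4, 23.1]
orientation: [0.999, 0.044, 0.001, 0.001]
wrist_force: [4.5, -1.8, 4.0]
gripper_width: 12.5
grip_force: 67.5
t 10.72 tcp [554.9 192.4  23.1] yaw -84.9 tilt 0.15 F [ 4.5 -1.8  4. ] w 12.5 | turn -2.8 shift xyz -2.4 -0.7 0.1
[-0.13515586 -0.88865334  1.01387059] 67.46866729867179
side fix 91 x [-15.   14.1  25.1] y [-159.8 -150.2 -144.2]
side slide 51 x [-14.9  -4.2  15.1] y [-21.3 -12.1  -5.8]
```

```bash
python3 -m inch '[[[0.085,0,0,0,0,0,0],[0.085,0,0,0,0,0,0],[0.085,0,0,0,0,0,0],[0.085,0,0,-0.03,0,0,0],[0.085,0,0,-0.045,0,0,0],[0.085,0,0,-0.045,0,0,7.7],[0.085,0,0,0,0,0,0]]]'
python3 -c "
from h import *
delta(489,-357,60,-92.6);clips('side')
d=load('side');V,U=np.mgrid[0:480,0:640];P=px(d,U,V);L=(P-[*RK,0])@Ro.from_euler('z',np.radians(TH)).as_matrix()
m=(abs(L[...,0])<35)&(L[...,1]>40)&(L[...,1]<85)&(L[...,2]>74)&(L[...,2]<86)
print(m.sum(),cv2.minAreaRect(L[m][:,:2].astype(np.float32)))"
```

```text
time_s: 11.65
ee_pos: [556.7, 193.9, 147.5]
orientation: [1.0, -0.025, 0.004, -0.001]
wrist_force: [0.2, 0.2, 0.3]
gripper_width: 84.8
grip_force: 0.0
t 11.65 tcp [556.7 193.9 147.5] yaw -92.8 tilt 0.47 F [0.2 0.2 0.3] w 84.8 | turn -0.2 shift xyz -42.6 553.4 87.5
side fix 93 x [-14.8  15.2  24.1] y [-159.5 -149.8 -144.6]
side slide 112 x [-15.1  13.3  21.6] y [-20.4 -11.   -5. ]
217 ((1.9307785034179688, 62.74211883544922), (13.841758728027344, 57.31830978393555), 88.87175750732422)
```

The knob bar lies across the rail within about 1°, so it is tight, and the clip spacing is about 139 mm. On to the column.

```bash
python3 -m inch '[[[0.085,-0.0039,0.0503,0,0,0,0],[0.085,-0.0039,0.0503,0,0,0,0],[0.085,-0.0039,0.0503,0,0,0,0],[0.085,-0.0039,0.0503,0,0,0,0],[0.085,-0.0039,0.0503,0,0,0,0],[0.085,-0.0039,0.0503,0,0,0,0],[0.085,-0.0039,0.0503,0,0,0,0],[0.085,-0.0039,0.0503,0,0,0,0],[0.085,-0.0039,0.0503,0.02,0,0,0],[0.085,-0.0039,0.0503,0.03,0,0,0],[0.085,-0.0036,0.0503,0.03,0,0,0],[0.085,0,0,0,0,0,0]]]'
python3 - <<'E'
from h import *
delta(489,-357,-30,-92.6); tip('side')
save('side5',load('side')['color'])
save('crop5',cv2.resize(load('side')['color'][110:290,290:490],None,fx=3,fy=3,interpolation=cv2.INTER_CUBIC))
E
```

```text
time_s: 13.2
ee_pos: [480.3, -357.5, 56.4]
orientation: [1.0, -0.026, -0.004, -0.003]
wrist_force: [0.3, -1.0, 0.6]
gripper_width: 85.1
grip_force: 0.0
t 13.2 tcp [ 480.3 -357.5   56.4] yaw -93.0 tilt 0.58 F [ 0.3 -1.   0.6] w 85.1 | turn -0.4 shift xyz 8.7 -0.9 86.4
side 1 93 toolz max [-64.  -53.  -50.8 -47.6] world z min [105.6 108.9 111.1] y [40.  47.4] x [-11.2  11.1]
side -1 93 toolz max [-67.4 -54.1 -50.5 -47.7] world z min [106.2 109.  112.7] y [-58.1 -42.3] x [-11.1   7.9]
```

View pics/crop5.png

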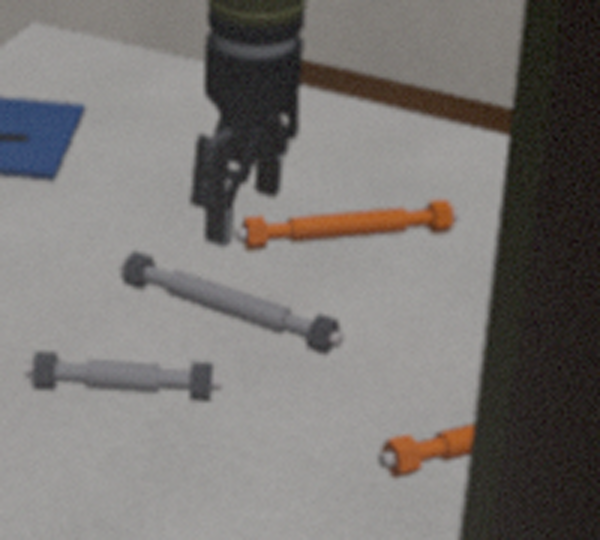

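The crop shows the fingers (215,200) above the grey long column (235,300), clear of the short and orange ones. Descend 89 mm and grip.

```bash
python3 -m inch '[[[0.085,0.0087,-0.0009,0.025,0,0,0],[0.085,0,0,0.025,0,0,-0.4],[0.085,0,0,0.02,0,0,0],[0.085,0,0,0.019,0,0,0],[0.04,0,0,0,0,0,0],[0.04,0,0,0,0,0,0],[0.04,0,0,0,0,0,0],[0,0,0,0,0,0,0],[0,0,0,0,0,0,0],[0,0,0,0,0,0,0]]]'
python3 -c "
from h import *
delta(489,-357,-33,-92.6);s=get_state();print(s['grip_force'],s['moment'])"
```

```text
time_s: 14.5
ee_pos: [493.6, -357.8, -25.3]
orientation: [1.0, -0.021, 0.001, 0.001]
wrist_force: [-1.4, -0.5, 6.4]
gripper_width: 21.4
grip_force: 59.3
t 14.5 tcp [ 493.6 -357.8  -25.3] yaw -92.4 tilt 0.11 F [-1.4 -0.5  6.4] w 21.4 | turn 0.2 shift xyz -4.6 -0.6 7.7
59.290063977241516 [-0.00666842  0.2099094  -0.05606621]
```

The gripper was pushed up (z −25 rather than −33, width 21.4), so it probably gripped above the axis. I'll open and check the height before regripping.

```bash
python3 -m inch '[[[0.085,0,0,0,0,0,0],[0.085,0,0,0,0,0,0],[0.085,0,0,0,0,0,0]]]'
python3 - <<'E'
from h import *
delta(489,-357,-33,-92.6); tip('side'); d=load('side');V,U=np.mgrid[0:480,0:640];P=px(d,U,V)
Q=(P-get_state()['ee_pos'])@Ro.from_quat(get_state()['orientation']).as_matrix()
for s in(1,-1):
    m=(Q[...,1]*s>36)&(Q[...,1]*s<64)&(abs(Q[...,0])<11)&(P[...,2]>-3)&(P[...,2]<60)&(d['range_z']>0)&(d['color'].mean(-1)<110); print(s,np.histogram(P[m][:,2],np.arange(-5,65,5)))
E
```

```text
time_s: 14.88
ee_pos: [492.7, -356.6, -27.1]
orientation: [1.0, -0.021, -0.0, -0.0]
wrist_force: [-0.0, -0.2, -0.0]
gripper_width: 75.0
grip_force: 0.0
t 14.88 tcp [ 492.7 -356.6  -27.1] yaw -92.4 tilt 0.05 F [-0.  -0.2 -0. ] w 75.0 | turn 0.2 shift xyz -3.7 0.5 5.9
side 1 61 toolz max [-63.  -49.7 -48.1 -47.6] world z min [20.6 21.1 22.7] y [36.  40.8] x [-9.6 10.7]
side -1 81 toolz max [-65.2 -51.9 -47.9 -44.6] world z min [17.7 20.9 25. ] y [-53.9 -41.4] x [-10.   12.7]
1 (array([ 0,  1,  0,  0,  0,  7, 14,  5,  9, 10,  8,  8,  9]), array([-5,  0,  5, 10, 15, 20, 25, 30, 35, 40, 45, 50, 55, 60]))
-1 (array([ 0,  0,  0,  0,  1,  5,  7, 13, 12, 14, 14,  8,  3]), array([-5,  0,  5, 10, 15, 20, 25, 30, 35, 40, 45, 50, 55, 60]))
```

```bash
python3 -m inch '[[[0.085,-0.0035,0,0.004,0,0,0],[0.085,0,0,0.0025,0,0,0],[0.085,0,0,0,0,0,0]]]'
python3 -c "
from h import *
delta(489,-357,-33,-92.6);tip()"
```

```text
time_s: 15.3
ee_pos: [489.1, -356.6, -33.6]
orientation: [1.0, -0.021, -0.0, -0.0]
wrist_force: [-0.3, -0.0, -0.6]
gripper_width: 85.2
grip_force: 0.0
t 15.3 tcp [ 489.1 -356.6  -33.6] yaw -92.4 tilt 0.05 F [-0.3 -0.  -0.6] w 85.2 | turn 0.2 shift xyz -0.1 0.4 -0.6
side 1 75 toolz max [-63.9 -52.4 -51.6 -49.4] world z min [16.  18.2 19.1] y [39.7 47.4] x [-9.6 12. ]
side -1 74 toolz max [-68.5 -54.9 -50.9 -49.1] world z min [15.8 17.5 21.5] y [-58.8 -44.2] x [-10.3   7. ]
```

Open tips at z≈16, so about 3 when shut. Grip, lift a little and check.

```bash
python3 -m inch '[[[0.04,0,0,0,0,0,0],[0.04,0,0,0,0,0,0],[0.04,0,0,0,0,0,0],[0,0,0,0,0,0,0],[0,0,0,0,0,0,0],[0,0,0,0,0,0,0],[0,0,0,0,0,0,0]]]'
python3 -c "
from h import *
delta(489,-357,-33,-92.6);s=get_state();print(s['grip_force'],s['moment'])"
```

```text
time_s: 16.23
ee_pos: [489.6, -357.1, -32.7]
orientation: [1.0, -0.021, 0.0, 0.0]
wrist_force: [-0.3, -1.0, 2.8]
gripper_width: 22.1
grip_force: 59.0
t 16.23 tcp [ 489.6 -357.1  -32.7] yaw -92.4 tilt 0.03 F [-0.3 -1.   2.8] w 22.1 | turn 0.2 shift xyz -0.6 -0.1 0.3
58.981300592422485 [-0.10388367  0.19817159 -0.03960754]
```

```bash
python3 -m inch '[[[0,0,0,-0.02,0,0,0],[0,0,0,-0.045,0,0,0],[0,0,0,-0.05,0,0,-10],[0,0,0,-0.035,0,0,-10],[0,0,0,0,0,0,-10],[0,0,0,0,0,0,-10],[0,0,0,0,0,0,-10],[0,0,0,0,0,0,-10],[0,0,0,0,0,0,-10],[0,0,0,0,0,0,-10],[0,0,0,0,0,0,-10],[0,0,0,0,0,0,-10.3]]]'
python3 -c "
from h import *
delta(*rk(1,-83.5),117,7.9)"
```

```text
time_s: 17.73
ee_pos: [488.9, -356.1, 116.7]
orientation: [0.655, 0.756, 0.0, -0.001]
wrist_force: [-0.2, 1.1, -3.4]
gripper_width: 22.0
grip_force: 59.4
t 17.73 tcp [ 488.9 -356.1  116.7] yaw 8.2 tilt 0.09 F [-0.2  1.1 -3.4] w 22.0 | turn 0.3 shift xyz 389.6 139.4 -0.3
```

```bash
python3 -m inch '[[[0,0.0487,0.0174,0,0,0,0],[0,0.0487,0.0174,0,0,0,0],[0,0.0487,0.0174,0,0,0,0],[0,0.0487,0.0174,0,0,0,0],[0,0.0487,0.0174,0,0,0,0],[0,0.0487,0.0174,0,0,0,0],[0,0.0487,0.0174,0,0,0,0],[0,0.0487,0.0174,0,0,0,0],[0,0,0,0,0,0,0],[0,0,0,0,0,0,0]]]'
cat >> h.py <<'E'
def col(n,zl,zh):
    d=snap(n);V,U=np.mgrid[0:480,0:640];P=px(d,U,V);L=(P-[*RK,0])@Ro.from_euler('z',np.radians(TH)).as_matrix()
    g=d['color'].mean(-1)
    base=(d['range_z']>0)&(abs(L[...,0])<25)&(L[...,2]>zl)&(L[...,2]<zh)
    for nm,y0 in(('nutF',-83.5-92),('neckF',-153.5),('neckS',-13.5),('nutS',-83.5+92)):
        w=14 if nm[1]=='u' else 6
        m=base&(abs(L[...,1]-y0)<w+(6 if w==14 else 0))&((g<95) if w==14 else True); q=L[m]
        if len(q)>4: print(n,nm,len(q),'x',np.percentile(q[:,0],[3,50,97]).round(1),'y',np.percentile(q[:,1],[3,50,97]).round(1),'z',np.percentile(q[:,2],[3,50,97]).round(1))
E
python3 - <<'E'
from h import *
delta(*rk(1,-83.5),15,7.9)
for n in('side','top'): col(n,125,200)
E
```

```text
time_s: 18.98
ee_pos: [573.3, 48.2, 116.7]
orientation: [0.657, 0.754, -0.0, -0.0]
wrist_force: [-0.1, -0.6, -4.0]
gripper_width: 22.2
grip_force: 59.5
t 18.98 tcp [573.3  48.2 116.7] yaw 7.9 tilt 0.06 F [-0.1 -0.6 -4. ] w 22.2 | turn 0.0 shift xyz 0.8 0.3 101.7
side nutF 18 x [-14.4  -9.5   4.1] y [-183.6 -177.5 -167. ] z [156.6 166.6 180.3]
side neckS 46 x [-5.8 -1.6  6.2] y [-19.3 -13.7  -8.2] z [163.3 170.6 174. ]
side nutS 216 x [-12.7  -4.2  11.6] y [-3.7 14.  24.1] z [155.5 172.6 179.8]
top nutF 120 x [-17.1  -4.1  12.4] y [-186.5 -177.5 -168.1] z [163.3 175.8 182. ]
top neckF 37 x [-9.9 -2.9  4.7] y [-158.7 -153.4 -147.7] z [165.4 170.  174.9]
top neckS 26 x [-9.3 -5.1 -0.7] y [-19.2 -12.5  -7.6] z [165.5 170.5 173.5]
top nutS 57 x [-15.6  -9.2   0.3] y [-3.5  2.5  9.9] z [160.9 174.3 179.8]
```

```bash
python3 -m inch '[[[0,0.0015,0.002,0.02,0,0,0],[0,0,0,0.025,0,0,0],[0,0,0,0.018,0,0,0],[0,0,0,0.005,0,0,0],[0,0,0,0,0,0,0]]]'
python3 - <<'E'
from h import *
delta(*rk(3,-82),15,7.9)
for n in('side','top'): col(n,92,130)
a=load('side')['color'][220:380,150:310]; b=load('top')['color'][150:250,170:320]
c=np.zeros((600,800,3),np.uint8); c[:400,:400]=cv2.resize(a,(400,400),interpolation=cv2.INTER_CUBIC); c[:267,400:]=cv2.resize(b,(400,267),interpolation=cv2.INTER_CUBIC); save('crop6',c[:400])
E
```

```text
time_s: 19.7
ee_pos: [575.7, 49.8, 48.6]
orientation: [0.657, 0.754, -0.0, -0.0]
wrist_force: [-0.3, 0.3, -3.9]
gripper_width: 22.3
grip_force: 59.5
t 19.7 tcp [575.7  49.8  48.6] yaw 7.9 tilt 0.03 F [-0.3  0.3 -3.9] w 22.3 | turn -0.0 shift xyz 1.1 -0.3 33.6
side nutF 43 x [-7.3 -0.2 10.4] y [-182.8 -175.7 -167.5] z [101.2 110.4 111.8]
side neckS 41 x [-3.6  1.2  9.8] y [-18.3 -13.1  -7.9] z [ 96.5 103.  106. ]
side nutS 183 x [-11.3  -2.   15.1] y [-5.  13.8 21.3] z [ 94.9 106.  111.4]
top nutF 107 x [-13.8  -1.2  15.4] y [-185.  -175.7 -163.3] z [ 95.2 107.3 113.4]
top neckF 34 x [-6.9 -0.7  7.4] y [-159.  -153.2 -148.1] z [ 97.1 102.  106.5]
top neckS 16 x [-6.2 -3.1 -0. ] y [-18.6 -12.7  -8.5] z [ 97.6 103.1 106.1]
top nutS 36 x [-12.6  -6.9   1.8] y [-1.4  3.6 12.1] z [ 97.3 106.6 112.2]
```

View pics/crop6.png

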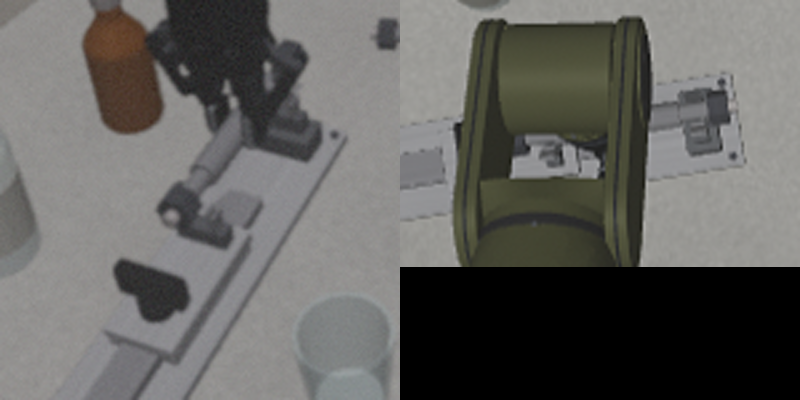

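The column is over both clips: nut and neck at top crop (715,105), and the side crop shows the line from (178,210) to (290,60). Press down in small steps.

```bash
python3 -m inch '[[[0,0.0005,0,0.01,0,0,0],[0,0,0,0.006,0,0,0],[0,0,0,0.005,0,0,0],[0,0,0,0.005,0,0,0],[0,0,0,0.004,0,0,0],[0,0,0,0.004,0,0,0],[0,0,0,0,0,0,0]]]'
python3 -c "
from h import *
delta(*rk(3,-82),15,7.9);print(get_state()['moment'])
for n in('side','top'): col(n,50,92)"
```

```text
time_s: 20.68
ee_pos: [575.4, 50.0, 15.7]
orientation: [0.657, 0.754, -0.001, 0.0]
wrist_force: [-3.3, -0.8, 2.8]
gripper_width: 22.0
grip_force: 60.3
t 20.68 tcp [575.4  50.   15.7] yaw 7.9 tilt 0.06 F [-3.3 -0.8  2.8] w 22.0 | turn -0.0 shift xyz 0.8 -0.0 0.7
[-0.54955372  0.61358164 -0.18110736]
side nutF 55 x [-14.5  -1.   10.8] y [-181.3 -172.7 -157.6] z [61.7 77.  83.1]
side neckF 19 x [-18.3 -14.8  13.3] y [-157.6 -152.  -148.7] z [53.  57.1 87.2]
side neckS 152 x [-17.4   2.4  21.1] y [-18.9 -13.2  -7.7] z [53.6 73.2 89.4]
side nutS 279 x [-15.4  -3.4  18.2] y [-10.7   6.9  20.5] z [53.2 73.5 87.4]
top nutF 127 x [-16.5   0.6  17.4] y [-183.1 -171.2 -156.3] z [53.4 73.9 86.5]
top neckF 96 x [-20.3   0.4  20. ] y [-158.8 -153.5 -147.7] z [53.5 75.3 89.2]
top neckS 46 x [-21.1 -13.7  -1.8] y [-18.7 -13.   -8.2] z [52.  74.6 85.7]
top nutS 32 x [-15.5  -9.1  -0.5] y [-10.9   2.1   8.3] z [60.1 74.2 81.5]
```

```bash
python3 -m inch '[[[0,0,0,0.002,0,0,0],[0,0,0,0.001,0,0,0],[0,0,0,0,0,0,0]]]'
python3 -c "
from h import *
delta(*rk(3,-82),15,7.9)"
```

```text
time_s: 21.15
ee_pos: [575.4, 50.2, 14.9]
orientation: [0.656, 0.755, -0.001, -0.001]
wrist_force: [-12.9, -1.5, 18.3]
gripper_width: 22.0
grip_force: 62.4
t 21.15 tcp [575.4  50.2  14.9] yaw 8.0 tilt 0.16 F [-12.9  -1.5  18.3] w 22.0 | turn 0.1 shift xyz 0.6 -0.1 -0.1
```

It is at a hard stop with the axis ≈61.6 mm, so seated. Relax, release, retreat and check.

```bash
python3 -m inch '[[[0,0,-0.001,-0.002,0,0,0],[0.085,0,0,0,0,0,0],[0.085,0,0,0,0,0,0],[0.085,0,0,0,0,0,0],[0.085,0,0,0,0,0,0],[0.085,0,0,-0.03,0,0,0],[0.085,0,0,-0.06,0,0,0],[0.085,0,0,-0.06,0,0,0],[0.085,-0.04,-0.04,0,0,0,0],[0.085,-0.04,-0.04,0,0,0,0],[0.085,-0.04,-0.04,0,0,0,0],[0.085,-0.04,-0.04,0,0,0,0]]]'
python3 - <<'E'
from h import *
for n in('side','top'): col(n,52,92)
V,U=np.mgrid[0:480,0:640]
d=load('top');P=px(d,U,V);L=(P-[*RK,0])@Ro.from_euler('z',np.radians(TH)).as_matrix()
m=(abs(L[...,0])<14)&(abs(L[...,1]+83.5)<50)&(L[...,2]>50)&(L[...,2]<95);print('tube top',m.sum(),np.percentile(L[m],[3,50,97],axis=0).round(1).tolist())
m=(abs(L[...,0])<35)&(L[...,1]>40)&(L[...,1]<85)&(L[...,2]>72)&(L[...,2]<88);print('knob',cv2.minAreaRect(L[m][:,:2].astype(np.float32)))
a=load('side')['color'][230:370,170:310]; b=load('top')['color'][170:245,140:310]
c=np.zeros((600,800,3),np.uint8); c[:400,:400]=cv2.resize(a,(400,400),interpolation=cv2.INTER_CUBIC); c[:176,400:]=cv2.resize(b,(400,176),interpolation=cv2.INTER_CUBIC); save('crop7',c[:400]); delta(*rk(0,0),0,8)
E
```

```text
time_s: 22.65
ee_pos: [437.0, -131.2, 164.0]
orientation: [0.657, 0.754, 0.0, 0.0]
wrist_force: [1.0, -0.6, 0.7]
gripper_width: 85.0
grip_force: 0.0
side nutF 116 x [-12.2  -1.   16.3] y [-180.6 -166.3 -156.3] z [59.1 74.4 84.8]
side neckF 114 x [-16.6   2.   23.2] y [-159.2 -152.8 -148.1] z [55.  71.8 91.1]
side neckS 152 x [-17.1   3.6  21.6] y [-18.9 -13.2  -7.7] z [54.4 72.3 90.5]
side nutS 288 x [-14.   -2.6  17.6] y [-10.8   7.8  21.7] z [54.1 71.8 86.9]
top nutF 126 x [-16.    0.7  16.9] y [-183.3 -171.5 -156.7] z [57.2 74.3 88.1]
top neckF 90 x [-19.6   0.3  19.8] y [-159.  -153.5 -147.9] z [55.4 75.  90.2]
top neckS 90 x [-19.9   0.7  19.3] y [-19.1 -13.8  -8.3] z [53.9 73.9 89.9]
top nutS 113 x [-14.6  -0.2  14.9] y [-10.3   6.3  16.5] z [63.8 74.4 84.6]
tube top 393 [[-11.4, -130.8, 62.7], [-1.4, -83.8, 71.7], [10.7, -36.4, 77.3]]
knob ((-1.5856685638427734, 60.23408508300781), (14.774277687072754, 56.413909912109375), 89.79254150390625)
t 22.75 tcp [ 435.8 -133.2  163.8] yaw 7.5 tilt 0.08 F [ 0.2 -0.5 -0.4] w 85.2 | turn -0.5 shift xyz 244.8 160.8 163.8
```

View pics/crop7.png

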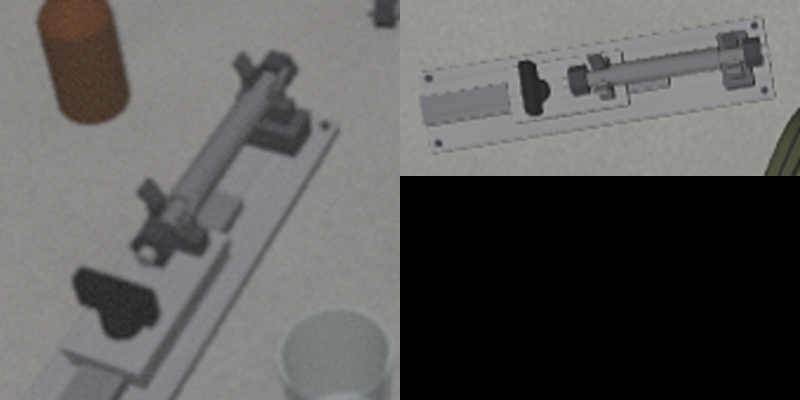

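The column lies in both clips, with nuts at top crop (578,80) and (752,52), and the knob is across the rail. I'll check that the height is level at both ends.

```bash
python3 - <<'E'
from h import *
V,U=np.mgrid[0:480,0:640]
for n in('top','side'):
    A=[]
    for _ in range(5):
        d=snap(n);A.append(d['range_z'])
    d['range_z']=np.median(A,0)
    P=px(d,U,V);L=(P-[*RK,0])@Ro.from_euler('z',np.radians(TH)).as_matrix()
    for yc,w in((-176,6),(-132,5),(-110,12),(-83,12),(-55,12),(-34,5),(8,6),(80,15)):
        m=(abs(L[...,0])<(12 if yc<80 else 25))&(abs(L[...,1]-yc)<w)&(L[...,2]>(50 if yc<80 else 25))
        q=L[m]; s=np.sort(q[:,2]); print(n,yc,len(s),'p85',np.percentile(s,85).round(1),'max',s[-3:].mean().round(1),'xmid',((q[:,0].min()+q[:,0].max())/2).round(1))
E
```

```text
top -176 48 p85 77.1 max 79.6 xmid 0.2
top -132 38 p85 74.2 max 75.2 xmid 0.3
top -110 95 p85 74.0 max 75.6 xmid 0.1
top -83 96 p85 73.9 max 75.8 xmid -0.0
top -55 96 p85 74.0 max 75.7 xmid -0.1
top -34 40 p85 74.5 max 75.7 xmid -1.0
top 8 47 p85 77.1 max 77.9 xmid -0.0
top 80 128 p85 40.5 max 80.0 xmid -0.0
side -176 49 p85 78.2 max 78.5 xmid 0.2
side -132 38 p85 74.8 max 75.9 xmid 2.0
side -110 98 p85 75.1 max 76.3 xmid 1.9
side -83 104 p85 75.0 max 75.6 xmid 1.9
side -55 111 p85 74.9 max 76.1 xmid 1.8
side -34 49 p85 74.9 max 75.5 xmid 1.9
side 8 67 p85 77.5 max 78.2 xmid -0.2
side 80 688 p85 70.9 max 81.1 xmid -0.0
```

The column is level, with the tube top at 74–75 mm (expected 74) and centred, and the robot is clear. Handing in.

```bash
python3 -c "
from h import *
print(order.finish_job())"
```

```text
the job is handed in; nothing more can be done
None
```

The job is handed in, but no verdict came back: by camera the long column lies level and centred in both clips, the knob is back across the rail (tight), and the arm is clear; I did not re-measure the bottles, beaker or short column, or the jaws directly.

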